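Tare a small pot on a mechanical scale with its thumbwheel

ROBOT

A 6-joint arm with a two-finger parallel gripper is mounted at the origin on the work surface. World frame = base frame: x ahead of the robot, y to its left, z up, the work surface at z = 0. Lengths are in m, angles in rad, forces in N, time in s.
With the tool pointing down it reaches from about 0.3 to 0.85 m from the base axis. Payload 5.4 kg.
Tool frame: the origin (TCP) lies at the very end of the fingers, on their centre line; the grasp point (between the pads) lies 19 mm behind it; z points along the fingers, y is the direction in which the jaws open and shut (so a half turn about z gives the same grasp; the last joint's range is limited). The gripper opens to 85 mm and grips with 20 to 120 N. Pads are 22 mm wide; open, the fingers measure 114 mm over their backs; the gripper's body (76 mm by 85 mm) begins 54 mm behind the grasp point. The pads swing forward as they close: fully open they stand 13 mm farther back than shut.
Start: joints at [0.926, 0.158, 1.597, -0, 1.386, -0.21], TCP at [0.242, 0.521, 0.209] pointing down, gripper open.
Joint ranges: [-2.91, 2.91], [-0.94, 2.29], [0.18, 2.7], [-1.29, 4.43], [0.17, 2.64], [-3, 3]. Speed limits (rad/s): [2.57, 2.57, 3.14, 3.14, 3.14, 3.14].

INTERFACE

Orientations are given as a unit quaternion [x, y, z, w].
In Python, from rig import robot gives the robot as it stands.
- The arm moves only by the tool send_rows, never from a script. Its argument "rows" is a list of rows, each a list of 4 numbers: the shift along the tool's x, y, z in cm, then the turn about the tool's z in degrees. A call has 1 to 5 rows; each row is the pose to reach, as a shift and turn from the pose measured when the call began, along the tool's axes at that moment; what a row does not reach only later rows make up. A row lasts 1/8 s, in which the tool goes at most 62.5 mm and 10.7 degrees, less where a joint would pass 70% of its speed; a pose out of reach is approached as far as the arm can. A call with a gripper value outside its range is refused whole. "fingers" is the finger opening in cm, from 0 to 8.54, set as the call begins (left out, the last holds). The fingers move at their own pace and stop on an object; "force" is the grip in N (left out, the last holds). Time passes only in rows, so rows that repeat a pose let the fingers close. It gives the time, the measured TCP pose, the force and the opening at its end, in the units of the state.
- robot.observe(): the state, without advancing time (a new reading comes with each control period).
- robot.grab_frame(name): name is "scene" or "top"; returns a dict with "image" (384x512x3 uint8, red, green, blue), "mtx" (3x3 intrinsics, pixels), "k1" (the pictures are not rectified: a ray, as slopes to the right and down, at radius r is drawn at 1 + k1 r^2 times it, then the intrinsics apply), "extrinsics" (4x4, takes a point from world to camera coordinates). Camera axes: x right, y up, looking along -z (the intrinsics and any distortion apply to the point x, -y, -z); pixel columns grow to the right and rows downward; lengths in m; the calibration is good to about 2 mm. A picture is of the moment at which its call begins. There is no depth.
- robot.finish_job(): hands the job in, once; it reports no verdict.
The state is a dict: "t": time; "joint_pos": joint angles; "joint_velocities": joint speeds; "joint_efforts": joint torques, N m; "tool_pos": TCP position; "tcp_rot": TCP orientation; "force": force on the tool from outside, world axes, zero at the start; "ft_torque": the same for the moment, N m; "gripper_width": opening from 0.0 (shut) to 1.0 (fully open).
Only numpy, scipy, OpenCV 4.12 (cv2) and the standard library are available. Lean on these libraries where they do the work, as an engineer would, in place of code of your own. Each camera call takes 0.05 s, during which the arm holds its last target. There are 200 camera calls.

TASK

Stand the small glazed ceramic pot gently upright on the middle of the round steel pan of the counter scale and let go. Then tare the scale: roll the ribbed thumbwheel in the deck with a light fingertip until the dial's zero mark stands right under the pointer, and leave it so, without leaning hard on the wheel or disturbing the other things on the shelf.

Things in the scene. Friction and masses are not known exactly. Their poses are not given: they have to be found in the camera images.
- pot_center (a point): Small glazed ceramic pot, open at the top, round and nearly straight-sided: 60 mm across at the rim, 53 mm at the foot, 65 mm tall, 4 mm wall, about 0.15 to 0.31 kg. The point is its centre, half-way up (32.5 mm above its foot). It stands upright on the shelf beside a taller capped jar and a wider terracotta flowerpot.
- scale: Mechanical counter scale, fixed: flat aluminium housing 190 mm (its x) by 320 mm (its y), deck 50 mm above the shelf. Origin at the centre of its underside; at yaw 0 its x points away from the robot, y to the left, z up. Pan on the +y half; the flat dial (116 mm across, lens 57 mm above the shelf) is centred at x +20, y -85 mm; the thumbwheel is at x -75, y -85 mm.
- pan_top (a point): Centre of the top face of the flat round steel pan, 140 mm across, 74 mm above the shelf when empty, in the middle of the scale's left (+y) half. It sinks about 10 mm per kg on a spring.
- wheel_slot (a point): Point in the plane of the deck (50 mm up) at the middle of the thumbwheel's slot, straight under the top of the wheel; axes as the scale's. The wheel's rim stands 2.5 to 9 mm above this point: that differs from start to start and is not measured, so find it by feel. The axle does not give.
- thumbwheel (a joint): Ribbed plastic wheel, 40 mm diameter, 12 mm thick, axle along the scale's x, sunk in the deck: only the top of its rim shows. Rolling the top of the rim towards the scale's +y raises the value (rad; range -3 to 6). It drags 2.5 N at the rim, slips under too light a touch, stays where left, and breaks above 18 N: touch down slowly (some 5 mm/s), then press with 7 to 10 N.
- dial_disc (a joint): Angle of the graduated dial disc (rad), clockwise seen from above; at 0 its zero mark points along the scale's +x. The thumbwheel drives it: 0.6 rad for each rad of the wheel.
- pointer_arm (a joint): Angle of the pointer (rad), clockwise seen from above, about the same axis as the disc; at 0 (empty pan) it points along the scale's +x. The load on the pan moves it, about 3.5 rad per kg; the thumbwheel does not. When disc and pointer angles are equal the pointer stands on zero.
- zero_mark (a point): The zero mark on the dial disc, 48 mm from the dial's centre: the single long bold bar (22 mm long) with a round dot at its inner end; the other marks are thin ticks every 10 degrees (50 g), only on the clockwise side of it.
- pointer_tip (a point): The outer end of the thin black pointer, 48 mm from the dial's centre, just above the disc.
- jar: Glass jar with steel twist cap, 72 mm across, 95 mm tall, loose; leave alone. Origin at the centre of its underside.
- flowerpot: Terracotta flowerpot, 92 mm across the rim, 85 mm tall, loose; leave alone. Origin at the centre of its underside.
- peg: Wooden clothes peg, 75 mm long, 17 mm high, lying loose; leave alone. Origin under its middle.
- dustpan: Red plastic dustpan, 220 mm wide, 58 mm high, lying loose; leave alone. Origin under the middle of its pan.
- brush: Flat brush with a wooden handle, lying loose; leave alone. Origin under its middle.
- scoop: Metal spoon with a wooden handle, lying loose; leave alone. Origin under its middle.

How it is judged:
On the way, in this order (a step that is already met when the one before it is completed fails the run):
1. the pot stands upright on the middle of the pan, let go, and the pointer is at rest (horizontal distance between pot_center and pan_top below 0.03 m and angle between pot_center's own z axis and vertical below 0.1 rad and contact force between pot and pan above 0.8 N and contact force between pot and the fingers below 0.05 N and linear speed of pot below 0.01 m/s), for 0.3 s.
2. the zero mark has been brought under the pointer with the pot standing on the pan (horizontal distance between zero_mark and pointer_tip below 0.004 m and horizontal distance between pot_center and pan_top below 0.03 m and contact force between pot and pan above 0.8 N), for 0.2 s.
At the end, for the whole second after the job is handed in: The pot stands upright (within 0.1 rad) and at rest on the pan, its centre within 30 mm of the pan's centre, and the dial's zero mark is within 4 mm (half a 50 g division, about 0.08 rad) of the pointer's tip, the wheel at rest (all of step 2 and angle between pot_center's own z axis and vertical below 0.1 rad and linear speed of pot below 0.01 m/s and velocity of joint thumbwheel between -0.05 and 0.05 rad/s); the robot touches nothing.
It fails at once if the thumbwheel is pressed or knocked with more than 18 N (contact force between thumbwheel and anything else above 18 N).
It fails at once if the pot is pushed onto the pan with more than 20 N (contact force between pot and pan above 20 N).
It fails at once if the pot is dropped (let fall by some 10 mm or more) (contact force between pot and the fingers below 0.05 N and linear speed of pot above 0.4 m/s).
It fails at once if the pot is tipped over (angle between pot_center's own z axis and vertical above 0.6 rad).
It fails at once if another thing on the shelf is pushed more than 20 mm (distance of any of jar, flowerpot, peg, dustpan, brush, scoop from where it was at the start of the episode above 0.02 m).
It also fails if it takes over 72 s, if anything falls off the work surface, if the arm or the gripper's body presses on something with over 40 N, if the wrist force passes 120 N, or if a joint passes its speed limit or range.

## Working session

There is one attempt and no reset: what is moved stays moved. The work goes in short steps, Python scripts to look and compute and a tool call to move; the robot and the scene stay as the last step left them, time stands still between calls to the robot, and variables do not carry over. Pictures are saved under pics/ and viewed, about 8 in all and at most 12, crops included, and the job is handed in when it is done.

Besides the shell and the picture viewer there is one more tool, called after ">>>" by a JSON object that holds its "op" and its "data", one argument or row to a line. send_rows: Moves the arm, as the interface text tells. Its arguments: {"type":"object","properties":{"rows":{"type":"array"},"fingers":{"type":"number"},"force":{"type":"number"}},"required":["rows"]}

```bash
mkdir -p pics; cat > h.py <<'E'
import numpy as np, cv2
from rig import robot
def cam(n):
    f=robot.grab_frame(n); return f
def ray(f,u,v):
    K=np.array(f["mtx"]); k1=f["k1"]
    d=np.array([(u-K[0,2])/K[0,0],(v-K[1,2])/K[1,1]]); s=d.copy()
    for _ in range(30): s=d/(1+k1*(s@s))
    E=np.array(f["extrinsics"]); R=E[:3,:3]
    return -R.T@E[:3,3], R.T@np.array([s[0],-s[1],-1.])
def onz(f,u,v,z):
    o,r=ray(f,u,v); return o+r*(z-o[2])/r[2]
def proj(f,p):
    E=np.array(f["extrinsics"]); K=np.array(f["mtx"]); c=E[:3,:3]@np.array(p)+E[:3,3]
    s=np.array([c[0],-c[1]])/-c[2]; s=s*(1+f["k1"]*(s@s)); return K[:2,:2]@s+K[:2,2]
def save(n,name,crop=None,sc=1):
    f=robot.grab_frame(n); im=f["image"]
    if crop: a,b,c,d=crop; im=im[b:d,a:c]
    im=cv2.resize(im,None,fx=sc,fy=sc,interpolation=cv2.INTER_CUBIC)
    cv2.imwrite("pics/"+name+".png",im[:,:,::-1]); return f
E
python3 - <<'E'
from h import *
for n in("scene","top"):
    f=save(n,n+"0",sc=1.5); print(n,f["mtx"],f["k1"],-np.array(f["extrinsics"])[:3,:3].T@np.array(f["extrinsics"])[:3,3])
print(robot.observe())
E
```

```text
scene [[454.00331322   0.         251.28242433]
 [  0.         454.00331322 190.2654268 ]
 [  0.           0.           1.        ]] -0.15903487058748722 [ 1.29696537 -0.03162623  1.08072425]
top [[372.52836815   0.         255.70648251]
 [  0.         372.52836815 196.68122528]
 [  0.           0.           1.        ]] -0.03819607513479877 [ 0.40865038 -0.06188228  1.0397562 ]
{'t': 0.1, 'joint_pos': array([ 9.25904610e-01,  1.59014188e-01,  1.59809215e+00, -2.42881703e-05,
        1.38618164e+00, -2.10122686e-01]), 'joint_velocities': array([-5.15852952e-05, -4.22092525e-04, -3.30446736e-03, -1.32630339e-03,
       -2.16272054e-03,  1.66967096e-03]), 'joint_efforts': array([-1.39087653e-03, -3.96989787e+01, -3.32336855e+01, -2.92585255e-04,
        4.23608028e-03, -2.64190658e-05]), 'tool_pos': array([0.24187938, 0.52102391, 0.20810665]), 'tcp_rot': array([ 2.15674170e-01,  9.76465019e-01, -7.76319378e-04, -3.40580548e-04]), 'force': array([-0.55921216,  0.66144205, -0.47715575]), 'ft_torque': array([-0.01273118,  0.00634485,  0.05006828]), 'gripper_width': 1.0021940674108651}
```

View pics/scene0.png

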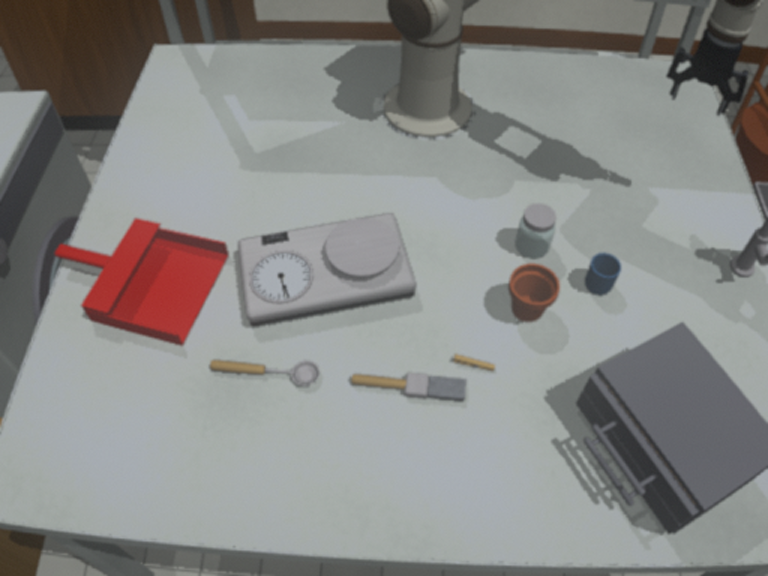

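View pics/top0.png

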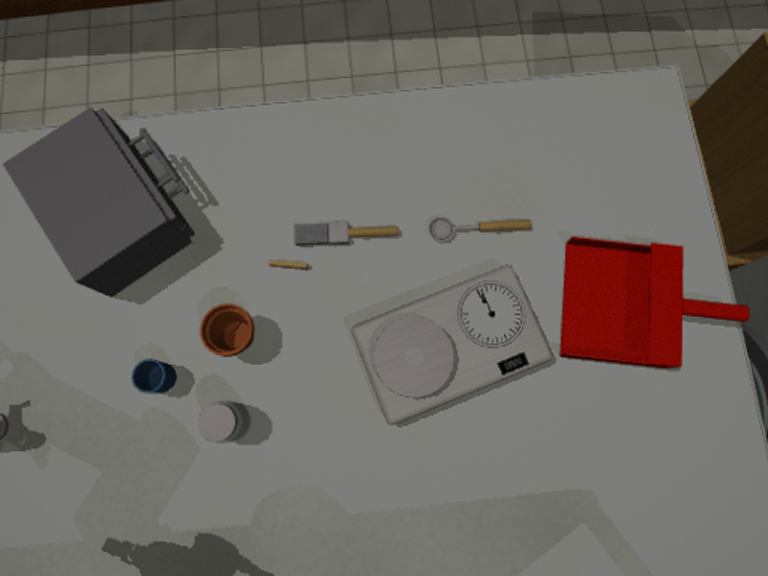

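The scene view shows the blue pot at about (402,182) native px, with the flowerpot and jar nearby. The top view shows the pot at (103,251), pan (276,237), dial (327,209) and black wheel slot (342,243).

```bash
python3 - <<'E'
from h import *
F={n:robot.grab_frame(n) for n in("top","scene")}
def blob(m,near):
    n,l,s,c=cv2.connectedComponentsWithStats(m.astype(np.uint8))
    i=1+min((k for k in range(n-1) if s[k+1,4]>25),key=lambda k:np.hypot(*(c[k+1]-near)))
    return l==i,s[i],c[i]
for n,pn,wn in(("top",(103,251),(342,243)),("scene",(402,182),(183,159))):
    f=F[n]; im=f["image"].astype(int); hsv=cv2.cvtColor(f["image"],cv2.COLOR_RGB2HSV)
    b,s,c=blob((hsv[...,0]>98)&(hsv[...,0]<125)&(hsv[...,1]>110),pn); print(n,"pot",s,c)
    ct=max(cv2.findContours(b.astype(np.uint8),0,1)[0],key=len); 
    P=np.array([onz(f,*p[0],.065)[:2] for p in ct]); 
    (cx,cy),r=cv2.minEnclosingCircle(P.astype(np.float32)); print(" circle@.065",cx,cy,r)
    d,s,c=blob(im.sum(2)<120 if n=="top" else im.sum(2)<200,wn); print(" wheel",s,c,onz(f,*c,.051))
    ct=max(cv2.findContours(d.astype(np.uint8),0,1)[0],key=len); print(" box",np.round([onz(f,*q,.05)[:2] for q in cv2.boxPoints(cv2.minAreaRect(ct))],4).tolist())
def fit(f,u,v,z): print(onz(f,u/1.5,v/1.5,z))
t=F["top"]; s=F["scene"]
print("dial");fit(t,491,313,.057);fit(s,281,276,.057)
print("pan");fit(t,414,355,.074);fit(s,362,250,.074)
print("corners");[fit(t,*p,.05) for p in((352,326),(512,266),(553,353),(391,420))]
print("jar");fit(t,218,423,.095);fit(s,540,216,.095);print("fp");fit(t,228,329,.085);fit(s,534,287,.085)
for n,c,nm in(("top",(285,170,385,270),"a"),):
    cv2.imwrite("pics/dial0.png",cv2.resize(F[n]["image"][c[1]:c[3],c[0]:c[2],::-1],None,fx=6,fy=6,interpolation=cv2.INTER_CUBIC))
E
```

```text
top pot [ 88 240  29  21 493] [102.09127789 250.47870183]
 circle@.065 0.5046645998954773 0.33374714851379395 0.037775710225105286
 wheel [332 236  20  14 120] [341.48333333 242.09166667] [ 0.4650715  -0.29412934  0.051     ]
 box [[0.4687, -0.2681], [0.4818, -0.316], [0.4615, -0.3209], [0.4485, -0.2731]]Traceback (most recent call last):
  File "<stdin>", line 9, in <module>
  File "<stdin>", line 5, in blob
ValueError: min() iterable argument is empty
```

```bash
python3 - <<'E'
from h import *
F={n:robot.grab_frame(n) for n in("top","scene")}
def blob(m,near):
    n,l,s,c=cv2.connectedComponentsWithStats(m.astype(np.uint8))
    k=[k for k in range(1,n) if s[k,4]>25]
    if not k: return None
    i=min(k,key=lambda k:np.hypot(*(c[k]-near)))
    return l==i,s[i],c[i]
for n,pn in(("top",(103,251)),("scene",(402,182))):
    f=F[n]; hsv=cv2.cvtColor(f["image"],cv2.COLOR_RGB2HSV); print(hsv[int(pn[1])-6:int(pn[1])+14:5,pn[0]].tolist())
    r=blob((hsv[...,0]>98)&(hsv[...,0]<125)&(hsv[...,1]>(110 if n=="top" else 70)),pn)
    if r:
        b,s,c=r; print(n,"pot",s,c); ct=max(cv2.findContours(b.astype(np.uint8),0,1)[0],key=len)[:,0]
        print(" hull",ct[::2].tolist())
def fit(f,u,v,z): print(onz(f,u/1.5,v/1.5,z))
t=F["top"]; s=F["scene"]
print("pot rim");fit(t,152,372,.065);fit(s,604.5,263,.065)
print("dial");fit(t,491,313,.057);fit(s,281,276,.057)
print("wheel");fit(t,512.5,363.5,.05);fit(s,274,238.5,.05)
print("pan");fit(t,414,355,.074);fit(s,362,250,.074)
print("corners");[fit(t,*p,.05) for p in((352,326),(512,266),(553,353),(391,420))]
print("jar");fit(t,218,423,.095);fit(s,540,216,.095);print("fp");fit(t,228,329,.085);fit(s,534,287,.085)
T=F["top"]["image"][170:260,295:375];S=F["scene"]["image"][135:215,150:230];P=F["top"]["image"][225:275,78:128];Q=F["scene"]["image"][155:205,375:425]
R=lambda a,w,h:cv2.resize(a,(w,h),interpolation=cv2.INTER_CUBIC)
cv2.imwrite("pics/dial0.png",np.vstack([np.hstack([R(T,400,400),R(S,400,400)]),np.hstack([R(P,200,200),R(Q,200,200),np.zeros((200,400,3),np.uint8)])])[:,:,::-1])
E
```

```text
[[104, 139, 55], [104, 155, 46], [103, 150, 46], [104, 137, 67]]
top pot [ 88 240  29  21 491] [102.05498982 250.45621181]
 hull [[96, 240], [94, 241], [92, 243], [90, 245], [89, 247], [89, 249], [88, 251], [89, 253], [89, 255], [90, 257], [92, 258], [94, 260], [96, 260], [98, 260], [100, 260], [102, 260], [104, 260], [106, 260], [108, 260], [110, 259], [112, 258], [113, 257], [115, 256], [116, 254], [116, 252], [116, 250], [116, 248], [115, 246], [113, 244], [111, 243], [109, 242], [107, 242], [105, 241], [103, 240], [101, 240], [99, 240], [97, 240]]
[[104, 57, 76], [103, 54, 75], [106, 50, 76], [105, 59, 78]]
scene pot [394 169  19  17  78] [401.48717949 178.71794872]
 hull [[400, 169], [398, 170], [396, 171], [395, 173], [395, 175], [394, 177], [395, 179], [396, 181], [398, 182], [400, 184], [402, 184], [404, 184], [406, 185], [408, 185], [410, 184], [411, 182], [412, 180], [412, 178], [412, 176], [411, 174], [412, 176], [412, 178], [412, 180], [410, 182], [408, 183], [406, 184], [404, 183], [402, 183], [400, 182], [398, 180], [396, 178], [396, 176], [395, 174], [397, 173], [398, 171], [400, 170], [402, 170], [402, 169]]
pot rim
[0.51384843 0.33567723 0.065     ]
[0.50853813 0.3404441  0.065     ]
dial
[ 0.55707965 -0.2681972   0.057     ]
[ 0.56405885 -0.26796531  0.057     ]
wheel
[ 0.46444429 -0.29475466  0.05      ]
[ 0.46934424 -0.29637618  0.05      ]
pan
[ 0.4955659  -0.12177524  0.074     ]
[ 0.50855202 -0.11960496  0.074     ]
corners
[ 0.56078524 -0.01893313  0.05      ]
[ 0.64052916 -0.3204568   0.05      ]
[ 0.47514042 -0.36933776  0.05      ]
[ 0.39002043 -0.07078148  0.05      ]
jar
[0.41516157 0.21545384 0.095     ]
[0.42428363 0.21811389 0.095     ]
fp
[0.57242782 0.19347384 0.085     ]
[0.58550065 0.19581067 0.085     ]
```

View pics/dial0.png

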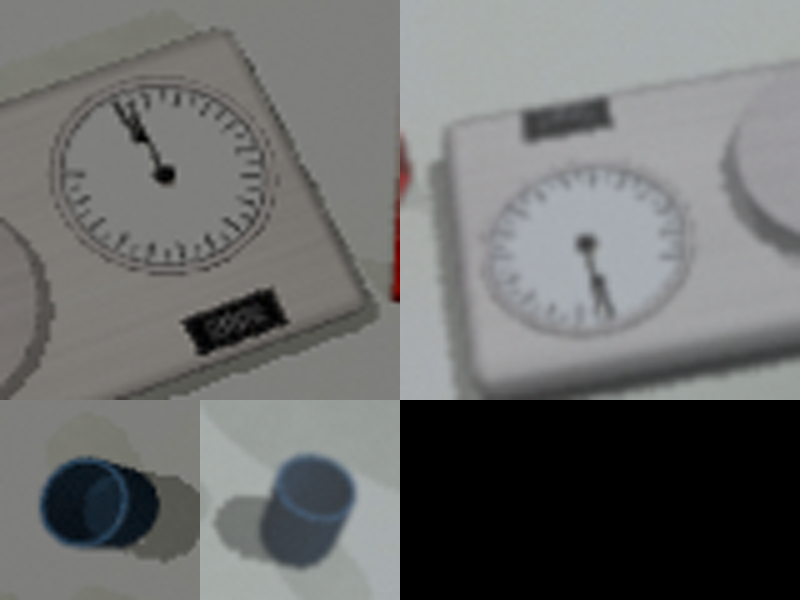

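The crop shows the rim centre at native px of about (99,250) in top and (404,177) in scene. The dial hub is at (327.5,208.8) in top and (187,183.3) in scene. The zero bar starts within a few degrees of the pointer.

```bash
cat >> h.py <<'E'
def go(x,y,z,yaw=None):
    from scipy.spatial.transform import Rotation as Ro
    o=robot.observe(); R=Ro.from_quat(o["tcp_rot"]).as_matrix(); d=R.T@(np.array([x,y,z])-o["tool_pos"])*100
    cy=np.degrees(np.arctan2(R[1,1],R[0,1])); t=None if yaw is None else round(-((yaw-cy+180)%360-180),2)
    print("pos",o["tool_pos"].round(4),"yaw_y",cy.round(2),"F",o["force"].round(2),"t",o["t"],"-> rows",d.round(2),t)
def tri(fa,a,fb,b):
    o1,d1=ray(fa,*a);o2,d2=ray(fb,*b)
    A=np.stack([d1,-d2],1); s=np.linalg.lstsq(A,o2-o1,rcond=None)[0]
    p,q=o1+d1*s[0],o2+d2*s[1]; return ((p+q)/2).round(4),np.linalg.norm(p-q).round(4)
E
python3 - <<'E'
from h import *
t=robot.grab_frame("top");s=robot.grab_frame("scene")
for n,a,b,z in(("pot",(98.6,250.1),(403.6,176.4),.065),("dial",(327.5,208.8),(186.8,183.2),.057),("wheel",(341.7,241.9),(183,158.3),.05)):
    print(n,onz(t,*a,z).round(4),onz(s,*b,z).round(4),tri(t,a,s,b))
# pan ellipses: expected circle check
for n,c in(("top",(.497,-.119)),("scene",(.497,-.119))):
    f=t if n=="top" else s
    print(n,[(proj(f,[c[0]+.07*np.cos(a),c[1]+.07*np.sin(a),.074])*1.5).round(1).tolist() for a in np.arange(4)*np.pi/2])
go(.508,.337,.12); go(.508,.337,.022)
E
```

```text
pot [0.5091 0.343  0.065 ] [0.5123 0.3417 0.065 ] (array([0.5094, 0.3437, 0.0617]), np.float64(0.0014))
dial [ 0.5567 -0.2686  0.057 ] [ 0.5614 -0.2699  0.057 ] (array([ 0.5575, -0.2704,  0.0515]), np.float64(0.0014))
wheel [ 0.4656 -0.295   0.05  ] [ 0.4667 -0.2958  0.05  ] (array([ 0.4657, -0.2957,  0.0487]), np.float64(0.0008))
top [[407.8, 314.6], [372.0, 358.6], [417.0, 395.2], [452.5, 350.1]]
scene [[360.0, 275.1], [399.8, 246.6], [365.3, 217.2], [326.0, 243.8]]
pos [0.2422 0.5214 0.2089] yaw_y 65.09 F [-0.01  1.03  0.4 ] t 0.4 -> rows [-31.88  -5.53   8.88] None
pos [0.2422 0.5214 0.2089] yaw_y 65.09 F [-0.01  1.03  0.4 ] t 0.4 -> rows [-31.88  -5.52  18.68] None
```

>>> {"op": "send_rows", "data": {
  "rows": [
    [-4,-0.6,0.5],
    [-10,-1.6,1.5],
    [-16,-2.5,3],
    [-22,-3.5,4.5],
    [-28,-4.4,6]
  ],
  "fingers": 8.54,
  "force": 30
}}

```text
invalid input
```

>>> {"op": "send_rows", "data": {
  "rows": [
    [-2,-0.3,0.6],
    [-3.8,-0.55,1.5],
    [-3.8,-0.55,1.5],
    [-3.8,-0.55,1.5]
  ]
}}

```text
invalid input
```

```bash
python3 - <<'E'
from h import *
go(.510,.3425,.022)
save("top","p1",(60,200,160,290),4);f=save("scene","p2",(340,110,470,230),4)
a=cv2.imread("pics/p1.png");b=cv2.imread("pics/p2.png");b=cv2.resize(b,(390,360));cv2.imwrite("pics/p12.png",np.hstack([a,b]))
E
```

```text
pos [0.2422 0.5214 0.2089] yaw_y 65.09 F [-0.01  1.03  0.4 ] t 0.4 -> rows [-31.83  -4.94  18.68] None
```

View pics/p12.png

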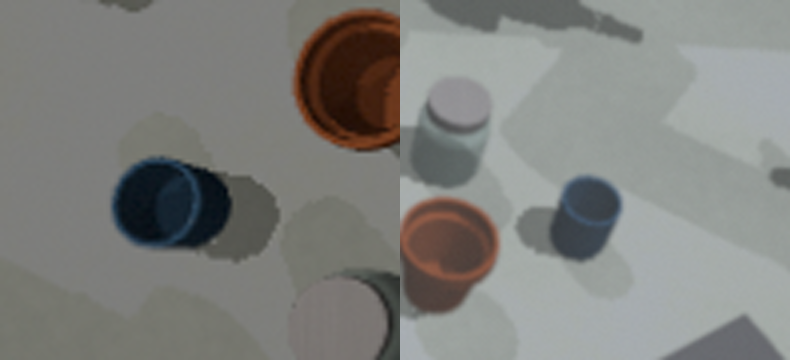

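Rows need four numbers, so the moves were refused. The arm hasn't moved and the pot is still in place, at top px (99,250). Resending with the turn included.

>>> {"op": "send_rows", "data": {
  "rows": [
    [-4,-0.6,0.5,0],
    [-10,-1.6,1.5,0],
    [-16,-2.5,3,0],
    [-22,-3.5,4.5,0],
    [-28,-4.4,6,0]
  ],
  "fingers": 8.54,
  "force": 30
}}

```text
t: 1.12
tool_pos: [0.479, 0.3625, 0.1488]
tcp_rot: [0.216, 0.976, 0.0, 0.0]
force: [0.6, 0.8, 0.2]
gripper_width: 1.003
```

>>> {"op": "send_rows", "data": {
  "rows": [
    [-2,-0.3,0.6,0],
    [-3.8,-0.5,1.5,0],
    [-3.8,-0.5,1.5,0],
    [-3.8,-0.5,1.5,0]
  ]
}}

```text
t: 1.62
tool_pos: [0.5105, 0.3431, 0.1341]
tcp_rot: [0.215, 0.977, 0.0, 0.0]
force: [-0.1, 0.1, 0.6]
gripper_width: 1.001
```

```bash
python3 - <<'E'
from h import *
go(.510,.3425,.022)
save("top","p1",(60,200,160,290),4);f=save("scene","p2",(340,110,470,230),4)
a=cv2.imread("pics/p1.png");b=cv2.imread("pics/p2.png");b=cv2.resize(b,(390,360));cv2.imwrite("pics/p13.png",np.hstack([a,b]))
E
```

```text
pos [0.5105 0.3431 0.1341] yaw_y 65.17 F [-0.1   0.14  0.57] t 1.625 -> rows [ 0.02 -0.08 11.21] None
```

View pics/p13.png

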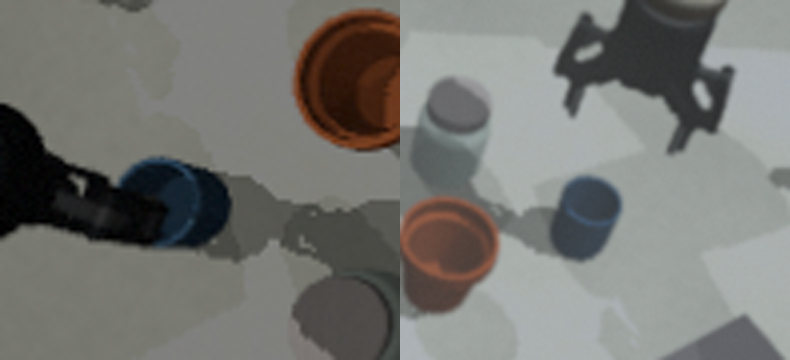

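The gripper is above the pot, with the jaws straddling it at composite px (165,210). Descending.

>>> {"op": "send_rows", "data": {
  "rows": [
    [0,0,3,0],
    [0,0,6,0],
    [0,0,9,0],
    [0,0,11,0],
    [0,0,11.2,0]
  ]
}}

```text
t: 2.35
tool_pos: [0.5095, 0.3431, 0.0211]
tcp_rot: [0.215, 0.977, -0.0, -0.001]
force: [0.5, -0.1, 0.1]
gripper_width: 0.997
```

>>> {"op": "send_rows", "data": {
  "rows": [
    [0,0,0,0],
    [0,0,0,0],
    [0,0,0,0],
    [0,0,0,0],
    [0,0,0,0]
  ],
  "fingers": 4.5,
  "force": 30
}}

```text
t: 2.98
tool_pos: [0.5106, 0.3435, 0.0228]
tcp_rot: [0.215, 0.977, 0.001, 0.0]
force: [-1.2, -0.9, 6.3]
gripper_width: 0.68
```

>>> {"op": "send_rows", "data": {
  "rows": [
    [0,0,0,0],
    [0,0,0,0],
    [0,0,0,0],
    [0,0,0,0]
  ]
}}

```text
t: 3.48
tool_pos: [0.5107, 0.3436, 0.0229]
tcp_rot: [0.215, 0.977, 0.001, 0.0]
force: [-0.6, -0.0, 1.2]
gripper_width: 0.681
```

>>> {"op": "send_rows", "data": {
  "rows": [
    [0,0,-0.5,0],
    [0,0,-3,0],
    [0,0,-7,0],
    [0,0,-11,0],
    [0,0,-15,0]
  ]
}}

```text
t: 4.1
tool_pos: [0.5101, 0.3433, 0.1739]
tcp_rot: [0.215, 0.977, 0.0, 0.0]
force: [0.3, -0.6, -1.1]
gripper_width: 0.679
```

>>> {"op": "send_rows", "data": {
  "rows": [
    [0,0,-1,0],
    [0,0,-1,0],
    [0,0,-1,0],
    [0,0,-1,0]
  ]
}}

```text
t: 4.6
tool_pos: [0.5091, 0.3428, 0.1818]
tcp_rot: [0.215, 0.977, -0.001, -0.001]
force: [-0.8, 0.5, -1.3]
gripper_width: 0.679
```

```bash
python3 - <<'E'
from h import *
print(robot.observe()["gripper_width"]);go(.497,-.119,.185,65)
E
```

```text
0.6785458773543133
pos [0.5091 0.3428 0.1818] yaw_y 65.22 F [-0.79  0.53 -1.34] t 4.6 -> rows [-18.26 -42.44  -0.29] 0.22
```

>>> {"op": "send_rows", "data": {
  "rows": [
    [-0.8,-1.8,-0.3,0],
    [-2.4,-5.6,-0.3,3],
    [-4.0,-9.4,-0.3,8],
    [-5.6,-13.2,-0.3,13],
    [-7.2,-17,-0.3,18]
  ]
}}

```text
t: 5.22
tool_pos: [0.5026, 0.156, 0.1846]
tcp_rot: [0.366, 0.931, -0.001, -0.001]
force: [0.9, -0.3, -1.7]
gripper_width: 0.679
```

```bash
python3 - <<'E'
from h import *
go(.497,-.119,.185,15)
E
```

```text
pos [0.5026 0.156  0.1846] yaw_y 47.03 F [ 0.87 -0.34 -1.75] t 5.225 -> rows [-18.33 -20.5    0.  ] 32.03
```

>>> {"op": "send_rows", "data": {
  "rows": [
    [-3.6,-4,0,7],
    [-7.6,-8.5,0,14],
    [-11.6,-13,0,21],
    [-15,-17,0,28],
    [-17.2,-19.4,0,32]
  ]
}}

```text
t: 5.85
tool_pos: [0.495, -0.1064, 0.1848]
tcp_rot: [0.611, 0.792, -0.002, -0.001]
force: [-0.2, -0.0, -2.1]
gripper_width: 0.677
```

```bash
python3 - <<'E'
from h import *
go(.497,-.119,.13,15)
E
```

```text
pos [ 0.495  -0.1064  0.1848] yaw_y 14.72 F [-0.15 -0.04 -2.13] t 5.85 -> rows [-1.27 -0.1   5.48] -0.28
```

>>> {"op": "send_rows", "data": {
  "rows": [
    [-0.7,0,1,0],
    [-1.3,-0.1,3,0],
    [-1.3,-0.1,5,0],
    [-1.3,-0.1,6.8,0],
    [-1.3,-0.1,6.8,0]
  ]
}}

```text
t: 6.48
tool_pos: [0.4954, -0.1182, 0.1148]
tcp_rot: [0.61, 0.792, -0.002, -0.003]
force: [-0.7, -0.1, -2.2]
gripper_width: 0.678
```

```bash
python3 - <<'E'
from h import *
go(.497,-.119,.099,15)
save("top","p1",(205,160,405,310),2);f=save("scene","p2",(150,120,300,220),4)
a=cv2.imread("pics/p1.png");b=cv2.imread("pics/p2.png");b=cv2.resize(b,(400,300));a=cv2.resize(a,(400,300));cv2.imwrite("pics/p3.png",np.hstack([a,b]))
E
```

```text
pos [ 0.4954 -0.1182  0.1148] yaw_y 14.77 F [-0.71 -0.09 -2.16] t 6.475 -> rows [-0.12  0.14  1.58] -0.23
```

View pics/p3.png

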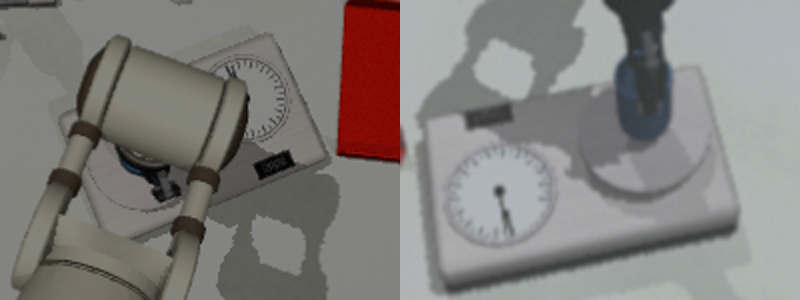

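The pot hangs above the pan, with its foot at scene composite px (643,135) and the pan centre at (646,148), which lines up once it is lowered. Lowering slowly.

>>> {"op": "send_rows", "data": {
  "rows": [
    [-0.1,0.1,0.5,0],
    [-0.1,0.1,1.0,0],
    [-0.1,0.1,1.4,0],
    [-0.1,0.1,1.6,0],
    [-0.1,0.1,1.6,0]
  ]
}}

```text
t: 7.2
tool_pos: [0.4982, -0.1198, 0.1009]
tcp_rot: [0.61, 0.792, -0.002, -0.001]
force: [0.0, 0.4, -1.5]
gripper_width: 0.68
```

>>> {"op": "send_rows", "data": {
  "rows": [
    [0,0,0.05,0],
    [0,0,0.1,0],
    [0,0,0.15,0],
    [0,0,0.15,0]
  ]
}}

```text
t: 7.7
tool_pos: [0.4982, -0.1198, 0.0994]
tcp_rot: [0.61, 0.792, -0.002, -0.001]
force: [-0.0, 0.1, -2.1]
gripper_width: 0.676
```

>>> {"op": "send_rows", "data": {
  "rows": [
    [0,0,0.05,0],
    [0,0,0.1,0],
    [0,0,0.1,0]
  ]
}}

```text
t: 8.07
tool_pos: [0.4982, -0.1198, 0.0983]
tcp_rot: [0.61, 0.792, -0.002, -0.001]
force: [1.0, 0.0, -1.3]
gripper_width: 0.681
```

>>> {"op": "send_rows", "data": {
  "rows": [
    [0,0,0.05,0],
    [0,0,0.1,0],
    [0,0,0.1,0]
  ]
}}

```text
t: 8.45
tool_pos: [0.4981, -0.1197, 0.0972]
tcp_rot: [0.61, 0.792, -0.002, -0.001]
force: [-0.5, 0.3, -2.1]
gripper_width: 0.676
```

>>> {"op": "send_rows", "data": {
  "rows": [
    [0,0,0.05,0],
    [0,0,0.1,0],
    [0,0,0.1,0]
  ]
}}

```text
t: 8.82
tool_pos: [0.4981, -0.1198, 0.0963]
tcp_rot: [0.61, 0.792, -0.002, -0.001]
force: [0.0, -0.1, -0.9]
gripper_width: 0.676
```

>>> {"op": "send_rows", "data": {
  "rows": [
    [0,0,0.05,0],
    [0,0,0.1,0],
    [0,0,0.1,0]
  ]
}}

```text
t: 9.2
tool_pos: [0.4982, -0.1198, 0.0954]
tcp_rot: [0.61, 0.792, -0.002, -0.001]
force: [-1.1, -0.5, -1.1]
gripper_width: 0.68
```

>>> {"op": "send_rows", "data": {
  "rows": [
    [0,0,0.05,0],
    [0,0,0.08,0],
    [0,0,0.08,0],
    [0,0,0.08,0]
  ]
}}

```text
t: 9.7
tool_pos: [0.4982, -0.1198, 0.0946]
tcp_rot: [0.61, 0.792, -0.002, -0.001]
force: [-1.1, -0.5, 0.3]
gripper_width: 0.68
```

>>> {"op": "send_rows", "data": {
  "rows": [
    [0,0,0,0],
    [0,0,0,0]
  ],
  "fingers": 6.2
}}

```text
t: 9.95
tool_pos: [0.4983, -0.1198, 0.0946]
tcp_rot: [0.61, 0.792, -0.002, -0.001]
force: [0.6, -0.3, -0.3]
gripper_width: 0.729
```

>>> {"op": "send_rows", "data": {
  "rows": [
    [0,0,0,0],
    [0,0,0,0],
    [0,0,0,0],
    [0,0,0,0]
  ],
  "fingers": 8.54
}}

```text
t: 10.45
tool_pos: [0.4983, -0.1199, 0.0946]
tcp_rot: [0.61, 0.792, -0.002, -0.001]
force: [-0.3, -0.5, 0.9]
gripper_width: 0.997
```

```bash
python3 - <<'E'
from h import *
print(robot.observe()["gripper_width"]);go(.497,-.119,.2,15)
f=save("scene","p4",(150,100,300,220),5)
E
```

```text
0.9973321342211784
pos [ 0.4983 -0.1199  0.0946] yaw_y 14.76 F [-0.25 -0.49  0.92] t 10.45 -> rows [  0.11  -0.15 -10.54] -0.24
```

View pics/p4.png

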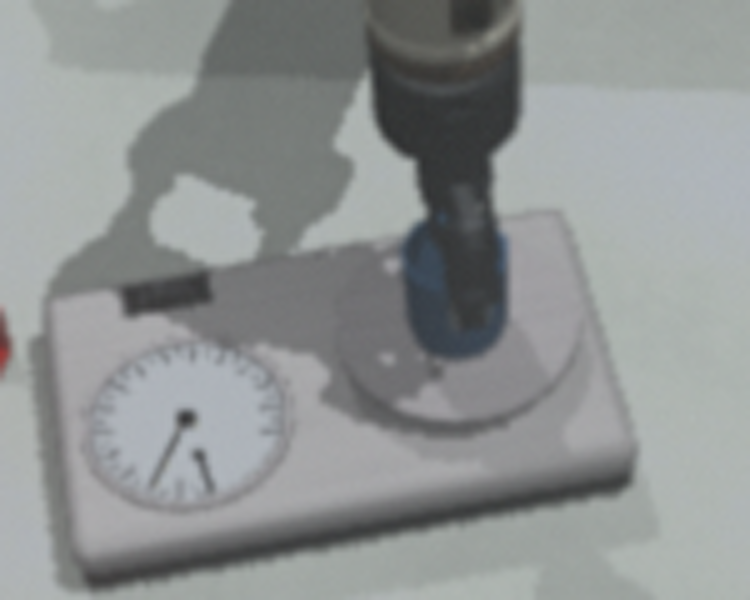

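The pot stands near the middle of the pan and is released. The pointer tip is now at about (150,490) in the crop and the zero bar runs from (200,455) to (212,490). Retreating upward and computing the angle needed.

>>> {"op": "send_rows", "data": {
  "rows": [
    [0,0,-1,0],
    [0,0,-3,0],
    [0,0,-6,0],
    [0,0,-9,0],
    [0,0,-11,0]
  ]
}}

```text
t: 11.12
tool_pos: [0.4994, -0.12, 0.2072]
tcp_rot: [0.61, 0.792, -0.002, 0.001]
force: [-0.1, -0.1, -0.2]
gripper_width: 1.001
```

```bash
python3 - <<'E'
from h import *
go(.466,-.2955,.12,15)
f=robot.grab_frame("scene")
def a(u,v):
    p=onz(f,150+u/5-.4,100+v/5-.4,.056)-onz(f,150+186/5-.4,100+417/5-.4,.056); return np.hypot(*p[:2]).round(4),np.degrees(np.arctan2(p[1],p[0])).round(1)
print("pointer",a(150,490),"zero dot",a(200,455),"zero end",a(213,492))
E
```

```text
pos [ 0.4994 -0.12    0.2072] yaw_y 14.76 F [-0.07 -0.07 -0.17] t 11.125 -> rows [-16.1   -7.69   8.78] -0.24
pointer (np.float64(0.052), np.float64(-14.4)) zero dot (np.float64(0.0281), np.float64(24.3)) zero end (np.float64(0.0546), np.float64(23.9))
```

>>> {"op": "send_rows", "data": {
  "rows": [
    [-2,-1,0,0],
    [-6,-3,0,0],
    [-10,-5,0,0],
    [-14,-7,0,0],
    [-16.7,-7.7,1,0]
  ],
  "fingers": 0
}}

```text
t: 11.8
tool_pos: [0.4686, -0.3041, 0.2014]
tcp_rot: [0.611, 0.792, -0.001, 0.004]
force: [-0.1, 0.6, -0.8]
gripper_width: 0.0
```

>>> {"op": "send_rows", "data": {
  "rows": [
    [0,0,2,0],
    [0,0,5,0],
    [0,0,8,0],
    [0,0,10,0],
    [0,0,10.5,0]
  ]
}}

```text
t: 12.42
tool_pos: [0.4681, -0.3039, 0.0949]
tcp_rot: [0.611, 0.792, -0.001, 0.002]
force: [-0.2, -0.4, 0.7]
gripper_width: -0.0
```

```bash
python3 - <<'E'
from h import *
print(robot.observe()["gripper_width"]);go(.466+.0016,-.2955-.0058,.066,15)
f=save("scene","p5",(140,90,290,210),5);save("top","p6",(290,160,410,280),5)
E
```

```text
-1.1977472546146006e-05
pos [ 0.4681 -0.3039  0.0949] yaw_y 14.66 F [-0.16 -0.43  0.66] t 12.425 -> rows [0.28 0.02 2.88] -0.34
```

View pics/p5.png

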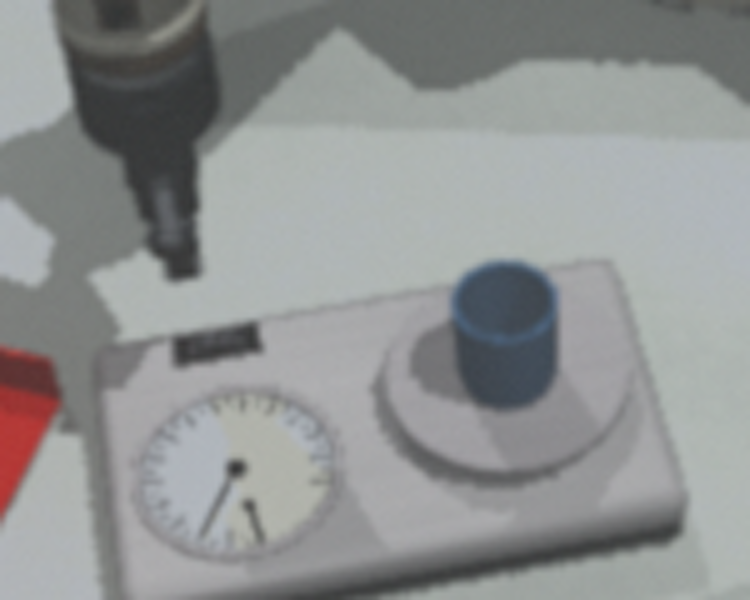

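Pot upright and centred on the pan. The fingertip is at (183,275) in the crop, above and left of the wheel at (217,343). Moving to hover.

>>> {"op": "send_rows", "data": {
  "rows": [
    [0.1,0,0.8,0],
    [0.3,0,1.8,0],
    [0.3,0,2.5,0],
    [0.3,0,2.8,0],
    [0.3,0,2.8,0]
  ]
}}

```text
t: 13.15
tool_pos: [0.4681, -0.3019, 0.0681]
tcp_rot: [0.611, 0.792, -0.001, 0.003]
force: [-0.2, 0.6, -0.1]
gripper_width: -0.001
```

```bash
python3 - <<'E'
from h import *
go(.466+.0016,-.2955-.0058,.06,15)
f=robot.grab_frame("scene")
print("expected tip px earlier (176.6,145):",proj(f,[.4681,-.3039,.0949]))
E
```

```text
pos [ 0.4681 -0.3019  0.0681] yaw_y 14.66 F [-0.2   0.58 -0.11] t 13.15 -> rows [ 0.08 -0.04  0.81] -0.34
expected tip px earlier (176.6,145): [178.06047506 148.68111562]
```

>>> {"op": "send_rows", "data": {
  "rows": [
    [0,0.1,0.2,0],
    [0.05,0.2,0.4,0],
    [0.05,0.2,0.6,0],
    [0.05,0.2,0.65,0],
    [0.05,0.2,0.7,0]
  ]
}}

```text
t: 13.82
tool_pos: [0.4701, -0.3012, 0.0614]
tcp_rot: [0.611, 0.792, -0.001, 0.004]
force: [0.3, 0.7, -0.1]
gripper_width: 0.001
```

>>> {"op": "send_rows", "data": {
  "rows": [
    [0,0,0.05,0],
    [0,0,0.1,0],
    [0,0,0.1,0]
  ]
}}

```text
t: 14.2
tool_pos: [0.4701, -0.3012, 0.0603]
tcp_rot: [0.611, 0.792, -0.001, 0.004]
force: [0.9, -0.2, 0.4]
gripper_width: 0.001
```

>>> {"op": "send_rows", "data": {
  "rows": [
    [0,0,0.05,0],
    [0,0,0.1,0],
    [0,0,0.1,0]
  ]
}}

```text
t: 14.58
tool_pos: [0.4701, -0.3011, 0.0593]
tcp_rot: [0.611, 0.792, -0.001, 0.003]
force: [0.2, -0.2, 0.3]
gripper_width: 0.002
```

>>> {"op": "send_rows", "data": {
  "rows": [
    [0,0,0.05,0],
    [0,0,0.1,0],
    [0,0,0.1,0]
  ]
}}

```text
t: 14.95
tool_pos: [0.4701, -0.3011, 0.0582]
tcp_rot: [0.611, 0.792, -0.001, 0.003]
force: [-1.0, 0.1, -0.5]
gripper_width: -0.004
```

>>> {"op": "send_rows", "data": {
  "rows": [
    [0,0,0.05,0],
    [0,0,0.08,0],
    [0,0,0.08,0]
  ]
}}

```text
t: 15.32
tool_pos: [0.47, -0.3011, 0.0574]
tcp_rot: [0.611, 0.792, -0.001, 0.003]
force: [-0.8, -0.5, 0.9]
gripper_width: 0.003
```

>>> {"op": "send_rows", "data": {
  "rows": [
    [0,0,0.05,0],
    [0,0,0.08,0],
    [0,0,0.08,0]
  ]
}}

```text
t: 15.7
tool_pos: [0.47, -0.3011, 0.0565]
tcp_rot: [0.611, 0.792, -0.001, 0.003]
force: [-0.6, -0.2, 0.4]
gripper_width: 0.003
```

>>> {"op": "send_rows", "data": {
  "rows": [
    [0,0,0.05,0],
    [0,0,0.08,0],
    [0,0,0.08,0]
  ]
}}

```text
t: 16.08
tool_pos: [0.47, -0.301, 0.0557]
tcp_rot: [0.611, 0.792, -0.001, 0.003]
force: [-0.7, -0.3, 0.5]
gripper_width: -0.0
```

>>> {"op": "send_rows", "data": {
  "rows": [
    [0,0,0.05,0],
    [0,0,0.08,0],
    [0,0,0.08,0]
  ]
}}

```text
t: 16.45
tool_pos: [0.47, -0.3011, 0.0548]
tcp_rot: [0.611, 0.792, -0.001, 0.003]
force: [0.0, 0.2, -0.0]
gripper_width: 0.001
```

>>> {"op": "send_rows", "data": {
  "rows": [
    [0,0,0.04,0],
    [0,0,0.06,0],
    [0,0,0.06,0]
  ]
}}

```text
t: 16.82
tool_pos: [0.4699, -0.301, 0.0542]
tcp_rot: [0.611, 0.792, -0.001, 0.003]
force: [-0.1, -0.6, 0.6]
gripper_width: 0.003
```

>>> {"op": "send_rows", "data": {
  "rows": [
    [0,0,0.04,0],
    [0,0,0.06,0],
    [0,0,0.06,0]
  ]
}}

```text
t: 17.2
tool_pos: [0.47, -0.301, 0.0536]
tcp_rot: [0.611, 0.792, -0.001, 0.003]
force: [-0.4, -0.0, -0.3]
gripper_width: 0.001
```

>>> {"op": "send_rows", "data": {
  "rows": [
    [0,0,0.04,0],
    [0,0,0.06,0],
    [0,0,0.06,0]
  ]
}}

```text
t: 17.58
tool_pos: [0.4699, -0.301, 0.0529]
tcp_rot: [0.611, 0.792, -0.001, 0.003]
force: [0.6, -0.3, 0.7]
gripper_width: -0.002
```

```bash
python3 - <<'E'
from h import *
save("scene","p1",(155,120,225,200),6);save("top","p2",(300,190,380,270),6)
a=cv2.imread("pics/p1.png");b=cv2.imread("pics/p2.png");b=cv2.resize(b,(380,480));a=cv2.resize(a,(420,480));cv2.imwrite("pics/p7.png",np.hstack([a,b]))
go(.466,-.2955,.0529,15)
E
```

```text
pos [ 0.47  -0.301  0.053] yaw_y 14.66 F [-0.28 -0.45 -0.17] t 17.675 -> rows [ 0.64 -0.24  0.  ] -0.34
```

View pics/p7.png

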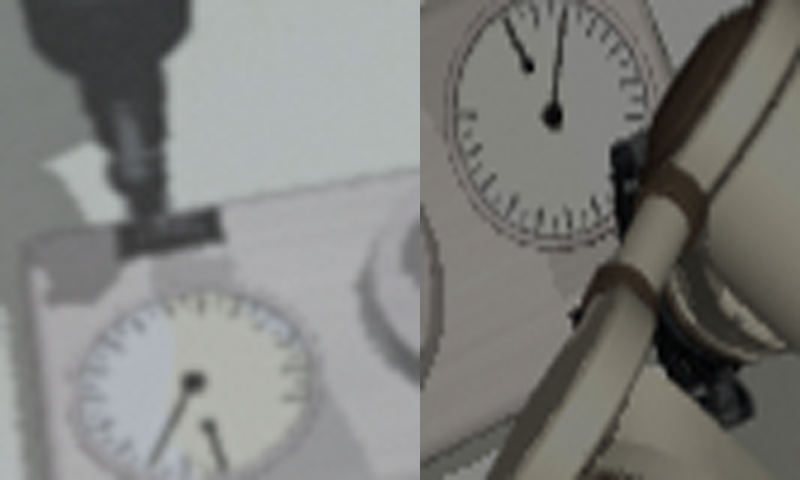

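The fingertip is at (148,217) in the left crop and the wheel top at about (170,233), so the tip sits left of and behind the rim. I'll lift, shift +x and +y in the tool frame, and feel again.

>>> {"op": "send_rows", "data": {
  "rows": [
    [0,0,-0.4,0],
    [0,0,-0.8,0],
    [0.3,0.25,-0.8,0],
    [0.6,0.5,-0.8,0],
    [0.6,0.5,-0.7,0]
  ]
}}

```text
t: 18.3
tool_pos: [0.4733, -0.2934, 0.0598]
tcp_rot: [0.611, 0.792, -0.001, 0.003]
force: [-0.3, 0.5, -0.5]
gripper_width: -0.002
```

```bash
python3 - <<'E'
from h import *
f=robot.grab_frame("scene")
print(proj(f,[.47,-.301,.053]),"seen 179.7,156"); go(.466,-.2955,.0529,15)
E
```

```text
[180.94799429 158.47344112] seen 179.7,156
pos [ 0.4732 -0.2936  0.0596] yaw_y 14.68 F [ 0.11 -0.26 -0.49] t 18.35 -> rows [-0.   -0.74  0.67] -0.32
```

>>> {"op": "send_rows", "data": {
  "rows": [
    [0,-0.15,0.05,0],
    [0,-0.2,0.1,0],
    [0,-0.2,0.1,0]
  ]
}}

```text
t: 18.73
tool_pos: [0.4711, -0.2941, 0.0585]
tcp_rot: [0.611, 0.792, -0.001, 0.003]
force: [0.3, -0.3, 1.0]
gripper_width: -0.002
```

>>> {"op": "send_rows", "data": {
  "rows": [
    [0,0,0.05,0],
    [0,0,0.1,0],
    [0,0,0.1,0]
  ]
}}

```text
t: 19.1
tool_pos: [0.4711, -0.2941, 0.0575]
tcp_rot: [0.611, 0.792, -0.001, 0.003]
force: [-0.2, 0.6, 0.1]
gripper_width: -0.001
```

>>> {"op": "send_rows", "data": {
  "rows": [
    [0,0,0.05,0],
    [0,0,0.1,0],
    [0,0,0.1,0]
  ]
}}

```text
t: 19.48
tool_pos: [0.4711, -0.2941, 0.0564]
tcp_rot: [0.611, 0.792, -0.001, 0.003]
force: [-0.4, -0.8, -0.7]
gripper_width: -0.002
```

>>> {"op": "send_rows", "data": {
  "rows": [
    [0,0,0.05,0],
    [0,0,0.1,0],
    [0,0,0.1,0]
  ]
}}

```text
t: 19.85
tool_pos: [0.471, -0.294, 0.0553]
tcp_rot: [0.611, 0.792, -0.001, 0.003]
force: [1.0, 0.0, -0.5]
gripper_width: 0.001
```

>>> {"op": "send_rows", "data": {
  "rows": [
    [0,0,0.05,0],
    [0,0,0.08,0],
    [0,0,0.08,0]
  ]
}}

```text
t: 20.23
tool_pos: [0.471, -0.294, 0.0545]
tcp_rot: [0.611, 0.792, -0.001, 0.003]
force: [-1.1, -0.9, -0.1]
gripper_width: -0.001
```

>>> {"op": "send_rows", "data": {
  "rows": [
    [0,0,0.05,0],
    [0,0,0.08,0],
    [0,0,0.08,0]
  ]
}}

```text
t: 20.6
tool_pos: [0.471, -0.294, 0.0536]
tcp_rot: [0.611, 0.792, -0.001, 0.003]
force: [0.4, -0.7, 1.1]
gripper_width: -0.001
```

>>> {"op": "send_rows", "data": {
  "rows": [
    [0,0,0.04,0],
    [0,0,0.07,0],
    [0,0,0.07,0]
  ]
}}

```text
t: 20.98
tool_pos: [0.471, -0.294, 0.0529]
tcp_rot: [0.611, 0.792, -0.001, 0.003]
force: [-0.4, 0.2, -0.2]
gripper_width: 0.002
```

>>> {"op": "send_rows", "data": {
  "rows": [
    [0,0,0.04,0],
    [0,0,0.06,0],
    [0,0,0.06,0]
  ]
}}

```text
t: 21.35
tool_pos: [0.4709, -0.294, 0.0523]
tcp_rot: [0.611, 0.792, -0.001, 0.003]
force: [0.7, 0.1, 0.3]
gripper_width: 0.002
```

>>> {"op": "send_rows", "data": {
  "rows": [
    [0,0,0.04,0],
    [0,0,0.06,0],
    [0,0,0.06,0]
  ]
}}

```text
t: 21.72
tool_pos: [0.4709, -0.2939, 0.0516]
tcp_rot: [0.611, 0.792, -0.001, 0.002]
force: [1.2, 0.6, -0.4]
gripper_width: 0.001
```

>>> {"op": "send_rows", "data": {
  "rows": [
    [0,0,0.04,0],
    [0,0,0.06,0],
    [0,0,0.06,0]
  ]
}}

```text
t: 22.1
tool_pos: [0.4709, -0.294, 0.0511]
tcp_rot: [0.611, 0.792, -0.001, 0.003]
force: [-0.9, -0.5, -0.6]
gripper_width: -0.001
```

>>> {"op": "send_rows", "data": {
  "rows": [
    [0,0,0.04,0],
    [0,0,0.06,0],
    [0,0,0.06,0]
  ]
}}

```text
t: 22.48
tool_pos: [0.4709, -0.2939, 0.0504]
tcp_rot: [0.611, 0.792, -0.001, 0.002]
force: [0.6, 0.9, -0.6]
gripper_width: -0.002
```

```bash
python3 - <<'E'
from h import *
f=save("scene","p8",(160,125,215,170),13)
print(proj(f,[.4709,-.2939,.0504]),[(n,((proj(f,p)-[160,125])*13).round().tolist()) for n,p in(("tcp",[.4709,-.2939,.0504]),("wheelguess",[.466,-.2955,.0525]),("tcp+x11",[.4709-.0028,-.2939+.0106,.0504]),("tcp-x11",[.4709+.0028,-.2939-.0106,.0504]))])
E
```

```text
[183.39910568 159.35383189] [('tcp', [304.0, 447.0]), ('wheelguess', [299.0, 424.0]), ('tcp+x11', [352.0, 439.0]), ('tcp-x11', [256.0, 455.0])]
```

View pics/p8.png

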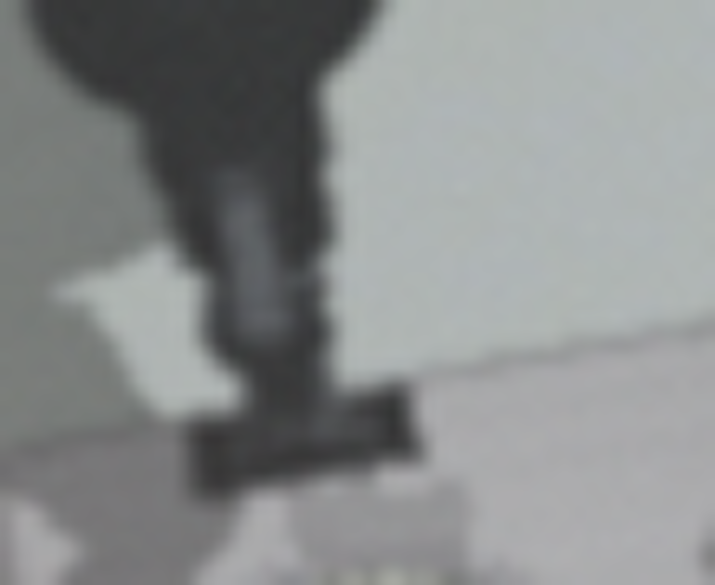

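The finger tip appears roughly over the slot plate, whose centre is about (302,440), with the tip at about x 290. It hasn't made contact yet, so I'll continue feeling down in small steps.

>>> {"op": "send_rows", "data": {
  "rows": [
    [0,0,0.03,0],
    [0,0,0.06,0],
    [0,0,0.06,0]
  ]
}}

```text
t: 22.9
tool_pos: [0.4709, -0.2939, 0.0498]
tcp_rot: [0.611, 0.792, -0.001, 0.002]
force: [0.6, -0.2, -0.4]
gripper_width: 0.001
```

>>> {"op": "send_rows", "data": {
  "rows": [
    [0,0,0.03,0],
    [0,0,0.06,0],
    [0,0,0.06,0]
  ]
}}

```text
t: 23.28
tool_pos: [0.4709, -0.2939, 0.0491]
tcp_rot: [0.611, 0.792, -0.001, 0.002]
force: [-0.0, -1.9, 0.2]
gripper_width: 0.0
```

>>> {"op": "send_rows", "data": {
  "rows": [
    [0,0,0.03,0],
    [0,0,0.05,0],
    [0,0,0.05,0]
  ]
}}

```text
t: 23.65
tool_pos: [0.4709, -0.2939, 0.0486]
tcp_rot: [0.611, 0.792, -0.001, 0.002]
force: [-0.4, 1.0, -0.1]
gripper_width: -0.002
```

```bash
python3 - <<'E'
from h import *
F=[]
for _ in range(4):
    robot.grab_frame("scene");F.append(robot.observe())
print(np.array([o["force"] for o in F]).round(2), np.array([o["ft_torque"] for o in F]).round(2)); go(.466,-.2955,.0529,15)
E
```

```text
[[ 0.12  0.24 -0.11]
 [ 0.6  -0.36  0.06]
 [-0.41 -0.79 -0.61]
 [ 0.9   0.35  0.39]] [[-0.   -0.04  0.06]
 [ 0.05 -0.02  0.  ]
 [ 0.04  0.01  0.03]
 [-0.03 -0.03  0.01]]
pos [ 0.4709 -0.2939  0.0487] yaw_y 14.67 F [0.9  0.35 0.39] t 23.85 -> rows [-0.03 -0.51 -0.42] -0.33
```

>>> {"op": "send_rows", "data": {
  "rows": [
    [0,0,0.03,0],
    [0,0,0.05,0]
  ]
}}

```text
t: 24.1
tool_pos: [0.4709, -0.2939, 0.0481]
tcp_rot: [0.611, 0.792, -0.001, 0.002]
force: [-0.7, 0.2, 0.6]
gripper_width: 0.001
```

>>> {"op": "send_rows", "data": {
  "rows": [
    [0,0,0.03,0],
    [0,0,0.05,0]
  ]
}}

```text
t: 24.35
tool_pos: [0.4708, -0.2939, 0.0476]
tcp_rot: [0.611, 0.792, -0.001, 0.002]
force: [0.1, -0.7, 0.6]
gripper_width: -0.005
```

>>> {"op": "send_rows", "data": {
  "rows": [
    [0,0,0.03,0],
    [0,0,0.06,0]
  ]
}}

```text
t: 24.6
tool_pos: [0.4709, -0.2939, 0.047]
tcp_rot: [0.611, 0.792, -0.001, 0.002]
force: [-0.3, -0.1, 0.4]
gripper_width: -0.002
```

>>> {"op": "send_rows", "data": {
  "rows": [
    [0,0,0.03,0],
    [0,0,0.06,0]
  ]
}}

```text
t: 24.85
tool_pos: [0.4709, -0.2939, 0.0463]
tcp_rot: [0.611, 0.792, -0.001, 0.002]
force: [0.1, -0.6, 0.8]
gripper_width: 0.003
```

```bash
python3 - <<'E'
from h import *
f=robot.grab_frame("scene"); im=f["image"]
print(robot.observe()["force"].round(2))
print(cv2.cvtColor(im,cv2.COLOR_RGB2GRAY)[135:168,172:196])
E
```

```text
[ 0.27  1.02 -0.32]
[[ 59  57  55  57  57  57  57  58  57  58  57  56  73 122 164 177 178 177
  178 178 178 178 178 176]
 [ 60  57  57  57  57  57  58  58  57  58  59  56  67 116 163 178 178 179
  179 179 178 179 178 177]
 [ 61  58  58  58  58  57  56  59  59  59  58  54  68 113 165 178 180 178
  178 179 179 179 178 177]
 [ 62  56  55  58  61  62  61  61  59  59  60  57  67 113 164 178 178 178
  178 179 178 179 179 178]
 [ 68  57  57  59  64  73  74  70  63  61  58  57  74 128 167 178 178 179
  178 178 178 179 178 179]
 [ 77  58  56  57  65  74  76  73  66  61  58  58  72 122 165 178 179 178
  179 178 178 178 178 178]
 [ 95  69  58  59  63  77  85  85  73  62  57  56  66 115 164 178 178 179
  178 178 179 180 179 179]
 [106  79  58  57  63  84  92  94  80  62  57  56  63 105 162 177 178 178
  179 178 178 177 179 178]
 [127  98  66  55  60  80  93  95  87  67  58  53  58  97 161 178 178 179
  179 179 179 179 178 178]
 [160 129  83  57  58  75  91  97  92  70  58  58  61 101 162 179 178 178
  178 179 178 178 179 179]
 [173 145  96  62  56  70  89  96  93  72  58  60  83 127 167 178 178 
[... 1553 characters left out ...]
15  94  68  60  58  61  61  66  70  73  82  93 103 111 110 119 149
  155 156 157 161 157 163]
 [119 116  95  75  67  69  78  88 107 114 112 120 135 141 143 142 142 151
  152 152 152 151 149 156]
 [120 118 107  95  90  95 110 133 154 157 146 143 146 148 147 147 148 147
  148 147 148 148 149 154]
 [119 120 116 115 115 115 128 155 168 164 152 148 148 148 149 148 148 148
  148 148 149 148 150 154]
 [119 118 119 119 119 123 138 162 168 158 150 147 147 147 148 148 148 149
  149 148 148 148 149 154]
 [119 119 119 119 123 137 157 167 169 165 156 145 143 145 147 147 148 148
  146 146 147 145 149 152]
 [117 119 118 121 136 158 168 170 168 170 164 146 141 142 143 143 142 143
  142 141 141 144 149 150]]
```

>>> {"op": "send_rows", "data": {
  "rows": [
    [0,0,0.03,0],
    [0,0,0.06,0]
  ]
}}

```text
t: 25.15
tool_pos: [0.4709, -0.2938, 0.0457]
tcp_rot: [0.611, 0.792, -0.001, 0.002]
force: [-0.2, -0.5, 0.1]
gripper_width: 0.001
```

>>> {"op": "send_rows", "data": {
  "rows": [
    [0,0,0.03,0],
    [0,0,0.06,0]
  ]
}}

```text
t: 25.4
tool_pos: [0.4708, -0.2939, 0.0451]
tcp_rot: [0.611, 0.792, -0.001, 0.002]
force: [0.5, -0.2, -0.3]
gripper_width: -0.004
```

>>> {"op": "send_rows", "data": {
  "rows": [
    [0,0,0.03,0],
    [0,0,0.06,0]
  ]
}}

```text
t: 25.65
tool_pos: [0.4708, -0.2939, 0.0444]
tcp_rot: [0.611, 0.792, -0.001, 0.002]
force: [-0.7, -0.5, 0.3]
gripper_width: -0.001
```

>>> {"op": "send_rows", "data": {
  "rows": [
    [0,0,0.03,0],
    [0,0,0.06,0]
  ]
}}

```text
t: 25.9
tool_pos: [0.4708, -0.2939, 0.0438]
tcp_rot: [0.611, 0.792, -0.001, 0.002]
force: [0.2, -0.1, -0.3]
gripper_width: -0.001
```

>>> {"op": "send_rows", "data": {
  "rows": [
    [0,0,0.03,0],
    [0,0,0.06,0]
  ]
}}

```text
t: 26.15
tool_pos: [0.4708, -0.2939, 0.0432]
tcp_rot: [0.611, 0.792, -0.001, 0.002]
force: [-0.5, -0.2, -0.5]
gripper_width: 0.004
```

>>> {"op": "send_rows", "data": {
  "rows": [
    [0,0,0.03,0],
    [0,0,0.06,0]
  ]
}}

```text
t: 26.4
tool_pos: [0.4708, -0.2939, 0.0426]
tcp_rot: [0.611, 0.792, -0.001, 0.002]
force: [-0.4, 0.4, -0.8]
gripper_width: 0.001
```

```bash
python3 - <<'E'
from h import *
f=robot.grab_frame("scene"); o=robot.observe(); print(o["force"].round(2),o["tool_pos"])
h=f["image"][130:175,150:220]; t=robot.grab_frame("top")["image"][215:260,310:380]
R=lambda a:cv2.resize(a,(700,300) ,interpolation=cv2.INTER_LANCZOS4)
g=lambda a:np.clip(255*(a/255.)**.5,0,255).astype(np.uint8)
cv2.imwrite("pics/p9.png",np.vstack([R(g(h)),R(g(t))])[:,:,::-1])
E
```

```text
[ 0.2  -0.21 -0.24] [ 0.47083247 -0.29386034  0.04253362]
```

View pics/p9.png

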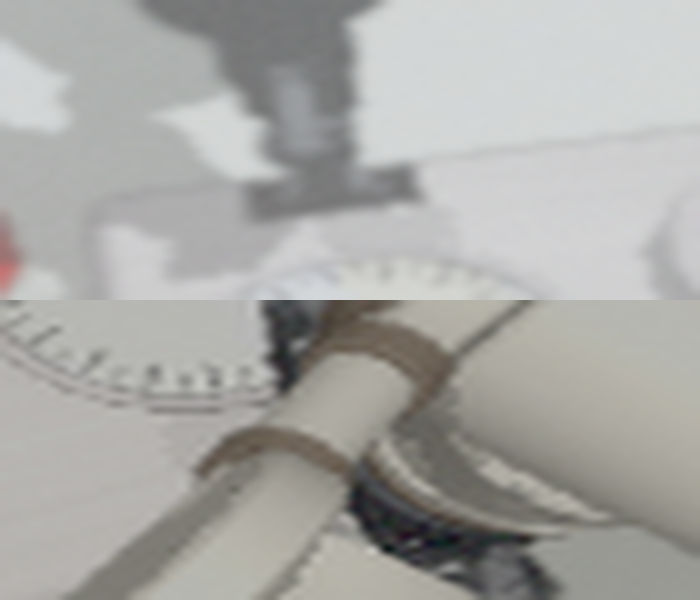

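The tip now overlaps the slot plate at about native px (182,159), on the wheel, still without contact. Continuing down.

>>> {"op": "send_rows", "data": {
  "rows": [
    [0,0,0.03,0],
    [0,0,0.06,0]
  ]
}}

```text
t: 26.75
tool_pos: [0.4708, -0.2939, 0.0419]
tcp_rot: [0.611, 0.792, -0.001, 0.002]
force: [-0.4, 0.3, -0.6]
gripper_width: 0.004
```

>>> {"op": "send_rows", "data": {
  "rows": [
    [0,0,0.03,0],
    [0,0,0.06,0]
  ]
}}

```text
t: 27.0
tool_pos: [0.4708, -0.2938, 0.0413]
tcp_rot: [0.611, 0.792, -0.001, 0.002]
force: [-0.4, 0.3, 0.0]
gripper_width: 0.002
```

```bash
python3 - <<'E'
from h import *
f=robot.grab_frame("scene");t=robot.grab_frame("top")
print("pot rim centre by scene",onz(f,140+505/5-.4,90+304/5-.4,.137), "released at .498,-.120")
g=lambda p:(proj(f,p)).round(1)
c,s=np.cos(np.radians(15)),np.sin(np.radians(15)); X=np.array([c,s]);Y=np.array([-s,c])
w=np.array([.466,-.2955])
for dx in(-.02,-.0105,0,.0105): print("plate/edge dx",dx,g([*(w+dx*X),.05]))
print("tcp at z .0413",g([.4708,-.2938,.0413])," z .055",g([.4708,-.2938,.055]))
im=t["image"]; hsv=cv2.cvtColor(im,cv2.COLOR_RGB2HSV); m=((hsv[...,0]>98)&(hsv[...,0]<125)&(hsv[...,1]>110)).astype(np.uint8); m[:,:230]=0
ys,xs=np.nonzero(m); print("top blue",len(xs),xs.min() if len(xs) else 0,xs.max() if len(xs) else 0,ys.min() if len(xs) else 0,ys.max() if len(xs) else 0, (xs.mean(),ys.mean()) if len(xs) else 0)
print("pred rim in top",proj(t,[.498,-.12,.137]).round(1),"foot",proj(t,[.498,-.12,.072]).round(1))
G=cv2.cvtColor(f["image"],cv2.COLOR_RGB2GRAY); print(G[148:166,170:195])
E
```

```text
pot rim centre by scene [ 0.50189449 -0.12016326  0.137     ] released at .498,-.120
plate/edge dx -0.02 [182.4 153. ]
plate/edge dx -0.0105 [182.7 155.4]
plate/edge dx 0 [183.1 158.1]
plate/edge dx 0.0105 [183.5 160.8]
tcp at z .0413 [183.8 161.3]  z .055 [183.2 158.3]
top blue 435 265 353 223 250 (np.float64(276.4367816091954), np.float64(234.31034482758622))
pred rim in top [276.5 233.3] foot [275.2 235.9]
[[177 179 177 178 167 139  98  72  82  93  94  88  84  80  83 123 168 179
  179 178 178 178 178 179 179]
 [176 177 178 180 174 153 112  79  80  92  95  88  78  71  73 112 164 179
  178 178 178 177 177 178 178]
 [176 179 178 179 175 151 106  74  78  90  94  90  76  66  71 113 167 179
  180 179 178 177 179 178 178]
 [174 179 178 179 175 149  99  70  74  87  93  91  81  68  69 107 161 178
  178 178 179 178 180 178 178]
 [163 178 179 179 172 139  95  69  73  82  86  85  75  63  60  93 150 175
  179 178 179 178 176 171 171]
 [155 169 177 179 173 145 100  70  65  70  73  71  65  60  60  94 155 172
  173 169 165 165 162 159 158]
 [131 143 165 178 179 167 131  89  66  60  61  60  59  59
[... 503 characters left out ...]
67  68  64  60  59  57  58  58  61  63
   64  66  63  78 117 159 170]
 [118 119 120 114  90  65  57  59  65  60  58  56  57  58  61  66  69  72
   82 100 100 103 123 150 165]
 [118 120 118 114  93  66  56  57  61  58  63  68  73  81  93 100 108 109
  119 144 143 139 141 147 153]
 [119 118 120 117  96  73  67  69  77  85 103 107 109 122 134 140 141 141
  142 149 149 149 147 147 150]
 [120 119 121 118 106  95  90  95 108 123 148 148 143 143 147 149 148 148
  147 148 148 147 147 148 153]
 [120 120 120 119 118 114 115 115 122 141 161 162 150 146 148 148 148 148
  148 148 147 148 149 150 155]
 [119 118 120 119 120 119 119 119 128 155 165 159 150 147 146 147 146 149
  149 149 148 148 150 154 159]]
```

>>> {"op": "send_rows", "data": {
  "rows": [
    [0,0,0.03,0],
    [0,0,0.06,0]
  ]
}}

```text
t: 27.35
tool_pos: [0.4708, -0.2938, 0.0406]
tcp_rot: [0.611, 0.792, -0.001, 0.002]
force: [0.5, 0.3, 0.4]
gripper_width: 0.0
```

>>> {"op": "send_rows", "data": {
  "rows": [
    [0,0,0.03,0],
    [0,0,0.06,0]
  ]
}}

```text
t: 27.6
tool_pos: [0.4708, -0.2938, 0.04]
tcp_rot: [0.611, 0.792, -0.001, 0.002]
force: [-0.5, 0.3, -0.7]
gripper_width: -0.003
```

>>> {"op": "send_rows", "data": {
  "rows": [
    [0,0,0.03,0],
    [0,0,0.06,0]
  ]
}}

```text
t: 27.85
tool_pos: [0.4708, -0.2938, 0.0394]
tcp_rot: [0.611, 0.792, -0.001, 0.002]
force: [-0.2, -0.7, 0.6]
gripper_width: 0.004
```

>>> {"op": "send_rows", "data": {
  "rows": [
    [0,0,0.03,0],
    [0,0,0.06,0]
  ]
}}

```text
t: 28.1
tool_pos: [0.4708, -0.2938, 0.0387]
tcp_rot: [0.611, 0.792, -0.001, 0.002]
force: [-0.0, 1.1, 0.8]
gripper_width: -0.002
```

>>> {"op": "send_rows", "data": {
  "rows": [
    [0,0,0.03,0],
    [0,0,0.06,0]
  ]
}}

```text
t: 28.35
tool_pos: [0.4708, -0.2938, 0.0382]
tcp_rot: [0.611, 0.792, -0.001, 0.002]
force: [0.1, -0.3, 0.7]
gripper_width: -0.005
```

>>> {"op": "send_rows", "data": {
  "rows": [
    [0,0,0.03,0],
    [0,0,0.06,0]
  ]
}}

```text
t: 28.6
tool_pos: [0.4708, -0.2938, 0.0375]
tcp_rot: [0.611, 0.792, -0.001, 0.002]
force: [-0.0, 0.5, -0.4]
gripper_width: -0.004
```

```bash
python3 - <<'E'
from h import *
f=robot.grab_frame("scene"); print(robot.observe()["force"].round(1))
G=cv2.cvtColor(f["image"],cv2.COLOR_RGB2GRAY); print(G[150:164,174:192])
E
```

```text
[-0.7 -0.1  0.2]
[[179 171 130  85  79  92  95  92  79  73  72 108 163 178 179 177 178 178]
 [180 169 120  77  74  89  94  90  78  67  71 111 161 178 180 179 180 179]
 [178 166 114  72  70  88  92  94  80  70  65  92 142 173 179 179 178 179]
 [177 159 113  70  68  80  85  83  77  63  60  80 129 165 172 167 165 166]
 [177 167 123  78  61  68  72  70  67  60  58  85 128 143 141 127 115 130]
 [175 166 132  88  63  61  62  61  59  59  64  81  97  96  87  76  75 109]
 [152 139 120  98  73  69  60  57  59  59  65  86  89  75  65  56  61 101]
 [105  89  80  73  70  74  65  59  59  60  65  85  87  77  70  58  58  94]
 [ 86  63  55  60  67  75  65  59  59  58  63  77  79  75  70  60  57  82]
 [ 87  64  56  60  69  75  69  60  58  58  60  63  63  63  64  63  63  77]
 [ 90  65  58  58  65  65  60  57  55  57  62  67  70  72  78  92  97 101]
 [ 92  66  58  56  60  59  60  63  66  79  91 101 108 110 115 134 139 140]
 [ 95  74  66  69  77  81  85  94 102 119 135 141 141 141 141 147 148 149]
 [107  95  90  95 107 113 120 134 139 143 148 148 147 148 147 148 148 147]]
```

```bash
python3 - <<'E'
from h import *
a=cv2.resize(cv2.imread("pics/p5.png",0),(150,120),interpolation=cv2.INTER_AREA)
print("p5 rows 130-150 cols 165-185");print(a[40:60,25:46])
f=robot.grab_frame("scene")
for z in(.0949,.1,.105,.11):print(z,proj(f,[.4681,-.3039,z]).round(1))
b=cv2.resize(cv2.imread("pics/p4.png",0),(150,120),interpolation=cv2.INTER_AREA)
E
```

```text
p5 rows 130-150 cols 165-185
[[121 106  80  62  57  66  85  96  96  82  65  58  57  59  94 149 174 177
  178 179 178]
 [122 114  91  65  57  63  81  95  95  83  67  59  57  61  96 151 175 177
  178 177 176]
 [123 117  97  68  56  61  78  93  96  88  72  61  59  74 115 159 177 178
  178 178 178]
 [122 119 105  80  66  62  73  90  96  93  79  69  67  89 134 168 178 178
  178 177 177]
 [122 122 115 102  85  72  73  88  97  96  86  80  75  86 130 166 177 179
  177 178 178]
 [122 123 122 116  99  81  76  87  95  95  87  76  70  83 128 165 177 178
  178 179 178]
 [122 124 123 117  97  77  71  82  91  91  83  72  65  82 128 166 177 179
  177 178 177]
 [124 123 122 111  89  70  72  85  93  92  84  72  63  76 116 161 177 178
  179 178 178]
 [124 122 120 108  87  69  68  78  83  84  79  69  61  66 103 156 177 178
  178 177 178]
 [122 124 129 126 104  77  63  65  69  70  68  63  59  62  99 155 177 178
  178 178 179]
 [123 133 152 157 137 100  69  61  61  61  60  59  59  64  99 153 176 178
  177 179 178]
 [138 152 169 174 164 138 107  82  66  58  57  59  61  70 100 145 171 178
  178 178 178]
 [164 170 176 177 176 168 154 120  82  61  58  59  61  71  99 141 170 178
  178 178 178]
 [177 178 177 178 178 178 170 137  94  65  58  58  59  66  95 135 167 177
  179 179 178]
 [178 177 177 177 177 179 172 144 102  70  59  59  60  69  99 140 169 178
  178 178 179]
 [179 178 178 177 178 179 174 152 118  90  82  88  98 109 130 160 175 178
  179 177 178]
 [178 177 178 178 177 179 178 169 152 136 132 143 156 163 168 175 179 179
  179 179 178]
 [177 178 176 177 178 179 178 178 174 171 169 174 177 179 179 180 178 178
  179 179 178]
 [178 177 177 178 177 179 177 178 179 179 178 179 180 179 178 178 179 178
  180 178 179]
 [178 178 179 179 179 178 178 178 178 179 178 178 178 179 179 177 178 178
  179 178 178]]
0.0949 [178.1 148.7]
0.1 [177.8 147.5]
0.105 [177.6 146.4]
0.11 [177.3 145.2]
```

>>> {"op": "send_rows", "data": {
  "rows": [
    [0,0,0.03,0],
    [0,0,0.06,0]
  ]
}}

```text
t: 28.95
tool_pos: [0.4708, -0.2938, 0.0369]
tcp_rot: [0.611, 0.792, -0.001, 0.002]
force: [0.6, -0.1, 0.6]
gripper_width: -0.0
```

>>> {"op": "send_rows", "data": {
  "rows": [
    [0,0,0.03,0],
    [0,0,0.06,0]
  ]
}}

```text
t: 29.2
tool_pos: [0.4708, -0.2938, 0.0363]
tcp_rot: [0.611, 0.792, -0.001, 0.002]
force: [0.3, -0.3, 0.3]
gripper_width: -0.002
```

>>> {"op": "send_rows", "data": {
  "rows": [
    [0,0,0.03,0],
    [0,0,0.05,0]
  ]
}}

```text
t: 29.45
tool_pos: [0.4707, -0.2938, 0.0357]
tcp_rot: [0.611, 0.792, -0.001, 0.002]
force: [0.5, 0.0, 0.0]
gripper_width: -0.003
```

>>> {"op": "send_rows", "data": {
  "rows": [
    [0,0,0.03,0],
    [0,0,0.05,0]
  ]
}}

```text
t: 29.7
tool_pos: [0.4708, -0.2938, 0.0352]
tcp_rot: [0.611, 0.792, -0.001, 0.002]
force: [-0.5, 0.3, 0.4]
gripper_width: 0.001
```

>>> {"op": "send_rows", "data": {
  "rows": [
    [0,0,0.03,0],
    [0,0,0.05,0]
  ]
}}

```text
t: 29.95
tool_pos: [0.4708, -0.2939, 0.0351]
tcp_rot: [0.611, 0.792, -0.001, 0.002]
force: [-2.0, 0.8, 4.6]
gripper_width: 0.002
```

Contact at TCP z 0.0351 with 4.6 N, so the servo stiffness is roughly 10 N/mm and the shut fingertip ends about 17 mm short of the TCP. Rolling gently toward +y in short steps.

>>> {"op": "send_rows", "data": {
  "rows": [
    [0,0,0.05,0],
    [0.15,0,0.06,0],
    [0.3,0,0.06,0]
  ]
}}

```text
t: 30.32
tool_pos: [0.4707, -0.2919, 0.0351]
tcp_rot: [0.611, 0.792, -0.002, 0.003]
force: [0.8, -2.4, 3.9]
gripper_width: 0.004
```

```bash
cat >> h.py <<'E'
def dial():
    from scipy.ndimage import map_coordinates
    f=robot.grab_frame("scene"); G=cv2.cvtColor(f["image"],cv2.COLOR_RGB2GRAY).astype(float)
    hub=onz(f,140+236/5-.4,90+467/5-.4,.056)
    A=np.radians(np.arange(-180,180,.5))
    prof=lambda r0,r1:np.mean([map_coordinates(G,np.array([proj(f,[hub[0]+r*np.cos(a),hub[1]+r*np.sin(a),.056])[::-1] for a in A]).T,order=1) for r in np.arange(r0,r1,.002)],0)
    inner,mid=prof(.012,.022),prof(.029,.042)
    def mins(p):
        p=p-np.median(p); out=[]
        for _ in range(4):
            i=p.argmin(); w=np.arange(i-6,i+7)%len(p); q=np.clip(-p[w],0,None); out.append((round(float(np.degrees(A[i])+((np.arange(-6,7)*.5)*q).sum()/max(q.sum(),1e-6)),1),round(float(p[i]))))
            p[(np.arange(i-14,i+15))%len(p)]=99
        return out
    print("inner",mins(inner),"mid",mins(mid))
E
python3 - <<'E'
from h import *
print(robot.observe()["force"].round(1),robot.observe()["tool_pos"].round(4)); dial()
E
```

```text
[ 0.8 -2.4  3.9] [ 0.4707 -0.2919  0.0351]
inner [(-15.0, -53), (-23.9, -36), (-6.1, -35), (-31.3, -14)] mid [(23.0, -64), (-15.0, -43), (31.6, -16), (14.5, -14)]
```

>>> {"op": "send_rows", "data": {
  "rows": [
    [0,0,0.06,0],
    [0.1,0,0.1,0],
    [0.25,0,0.11,0],
    [0.4,0,0.11,0]
  ]
}}

```text
t: 30.88
tool_pos: [0.4701, -0.2892, 0.0349]
tcp_rot: [0.611, 0.792, -0.002, 0.004]
force: [-2.6, -3.2, 6.2]
gripper_width: -0.001
```

```bash
python3 - <<'E'
from h import *
print(robot.observe()["tool_pos"].round(4)); dial()
E
```

```text
[ 0.4701 -0.2892  0.0349]
inner [(-15.0, -51), (-23.9, -34), (-6.1, -33), (-31.3, -12)] mid [(18.6, -64), (-15.0, -43), (27.1, -16), (10.5, -11)]
```

The wheel rolls properly: the dial moved 4.4° for 2.7 mm of stroke. It needs about 19.5 mm more.

>>> {"op": "send_rows", "data": {
  "rows": [
    [0.1,0,0.1,0],
    [0.3,0,0.12,0],
    [0.45,0,0.12,0],
    [0.6,0,0.12,0],
    [0.75,0,0.12,0]
  ]
}}

```text
t: 31.55
tool_pos: [0.4683, -0.2826, 0.0344]
tcp_rot: [0.611, 0.792, -0.003, 0.005]
force: [-1.9, -2.4, 4.7]
gripper_width: 0.003
```

```bash
python3 - <<'E'
from h import *
print(robot.observe()["tool_pos"].round(4)); dial()
E
```

```text
[ 0.4683 -0.2826  0.0344]
inner [(-15.0, -49), (-23.9, -33), (-6.1, -33), (-31.3, -12)] mid [(8.7, -66), (-15.0, -44), (0.5, -24), (-23.0, -6)]
```

>>> {"op": "send_rows", "data": {
  "rows": [
    [0,0,-0.3,0],
    [0,0,-0.5,0],
    [-0.6,0,-0.5,0],
    [-1.25,0,-0.4,0],
    [-1.25,0,-0.25,0]
  ]
}}

```text
t: 32.22
tool_pos: [0.4715, -0.2949, 0.0368]
tcp_rot: [0.611, 0.792, -0.003, 0.005]
force: [-0.3, -1.0, 0.4]
gripper_width: -0.0
```

```bash
python3 - <<'E'
from h import *
go(.4708,-.2938,.0356,14.7); print(robot.observe()["tcp_rot"].round(4)); dial()
E
```

```text
pos [ 0.4715 -0.2949  0.0368] yaw_y 14.66 F [-0.26 -1.02  0.4 ] t 32.225 -> rows [ 0.13 -0.04  0.11] -0.04
[ 0.6111  0.7915 -0.0027  0.0049]
inner [(-15.0, -54), (-23.9, -37), (-6.1, -37), (-31.3, -14)] mid [(8.3, -66), (-15.0, -44), (0.0, -23), (17.0, -11)]
```

Lifted cleanly with the dial at 8.3° and the pointer at −15.0°. Touching down again.

>>> {"op": "send_rows", "data": {
  "rows": [
    [0,0,0.06,0],
    [0,0,0.11,0],
    [0,0,0.13,0]
  ]
}}

```text
t: 32.65
tool_pos: [0.4711, -0.2943, 0.0352]
tcp_rot: [0.611, 0.792, -0.003, 0.004]
force: [-0.3, 0.4, 2.5]
gripper_width: -0.0
```

>>> {"op": "send_rows", "data": {
  "rows": [
    [0,0,0.03,0],
    [0,0,0.06,0]
  ]
}}

```text
t: 32.9
tool_pos: [0.4711, -0.2943, 0.035]
tcp_rot: [0.611, 0.792, -0.003, 0.004]
force: [-2.6, 1.9, 6.2]
gripper_width: 0.0
```

>>> {"op": "send_rows", "data": {
  "rows": [
    [0.1,0,0.09,0],
    [0.3,0,0.1,0],
    [0.5,0,0.12,0],
    [0.7,0,0.12,0],
    [0.85,0,0.12,0]
  ]
}}

```text
t: 33.52
tool_pos: [0.4697, -0.2876, 0.0349]
tcp_rot: [0.611, 0.792, -0.003, 0.006]
force: [-1.8, -2.7, 5.7]
gripper_width: -0.0
```

```bash
python3 - <<'E'
from h import *
print(robot.observe()["tool_pos"].round(4)); dial()
E
```

```text
[ 0.4697 -0.2876  0.0349]
inner [(-15.0, -52), (-6.1, -36), (-23.9, -33), (1.3, -12)] mid [(-3.5, -65), (-14.5, -46), (5.1, -17), (-22.9, -10)]
```

>>> {"op": "send_rows", "data": {
  "rows": [
    [0.1,0,0.1,0],
    [0.3,0,0.12,0],
    [0.45,0,0.12,0],
    [0.6,0,0.12,0],
    [0.65,0,0.12,0]
  ]
}}

```text
t: 34.2
tool_pos: [0.4684, -0.2817, 0.0342]
tcp_rot: [0.611, 0.792, -0.003, 0.007]
force: [-0.9, -1.2, 4.3]
gripper_width: 0.005
```

```bash
python3 - <<'E'
from h import *
print(robot.observe()["tool_pos"].round(4)); dial()
E
```

```text
[ 0.4684 -0.2817  0.0342]
inner [(-15.0, -51), (-23.9, -34), (-6.1, -33), (-31.3, -12)] mid [(-13.5, -71), (-4.9, -20), (-22.0, -17), (162.8, -8)]
```

>>> {"op": "send_rows", "data": {
  "rows": [
    [0.08,0,0.09,0],
    [0.15,0,0.1,0]
  ]
}}

```text
t: 34.5
tool_pos: [0.4681, -0.2803, 0.0336]
tcp_rot: [0.611, 0.792, -0.004, 0.007]
force: [-1.4, -1.3, 7.2]
gripper_width: 0.003
```

>>> {"op": "send_rows", "data": {
  "rows": [
    [0,0,-0.1,0],
    [0,0,-0.4,0],
    [0,0,-1.5,0],
    [0,0,-4,0],
    [0,0,-8,0]
  ]
}}

```text
t: 35.12
tool_pos: [0.4667, -0.2781, 0.1134]
tcp_rot: [0.611, 0.792, -0.003, 0.005]
force: [0.4, -0.4, 0.0]
gripper_width: 0.001
```

>>> {"op": "send_rows", "data": {
  "rows": [
    [-4,-2,-3,0],
    [-9,-6,-5,0],
    [-13,-10,-5,0],
    [-13,-10,-5,0],
    [-13,-10,-5,0]
  ]
}}

```text
t: 35.75
tool_pos: [0.4028, -0.4281, 0.1648]
tcp_rot: [0.611, 0.792, -0.003, 0.005]
force: [0.6, 0.6, -0.7]
gripper_width: 0.004
```

```bash
python3 - <<'E'
from h import *
dial(); save("top","a",(240,165,380,270),5); save("scene","b",(165,145,275,215),6)
a=cv2.resize(cv2.imread("pics/a.png"),(400,300));b=cv2.imread("pics/b.png"); a2=cv2.imread("pics/a.png")
f=cv2.resize(a2[:500,330:],(400,540)); cv2.imwrite("pics/fin.png",np.hstack([f,cv2.resize(b[:, :400],(400,540)) ]))
cv2.imwrite("pics/fin.png",np.vstack([np.hstack([cv2.resize(a,(400,300)),cv2.resize(b[:,:330],(400,300))]),np.hstack([cv2.resize(b,(400,300)),cv2.resize(a2[180:400,330:540],(400,300))])]))
E
```

```text
inner [(-15.0, -53), (-23.9, -37), (-6.1, -35), (-31.3, -15)] mid [(-16.0, -64), (-7.3, -20), (-24.6, -15), (-114.0, -7)]
```

View pics/fin.png

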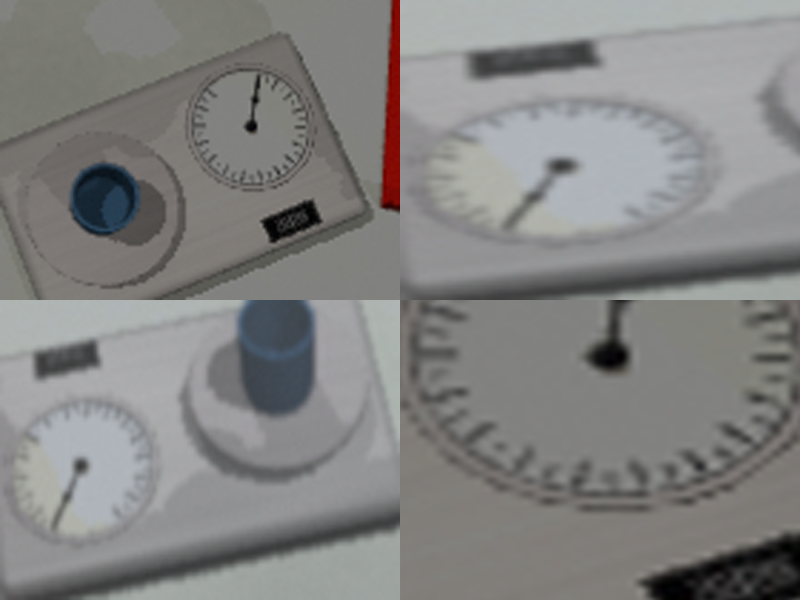

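The zero bar and dot lie under the pointer in both views (top panel dot at (256,98)). Measured angles are zero about −16.0° and pointer −15.0°, roughly 0.8 mm apart. The pot is upright on the pan and the arm is clear, so I'm handing in.

```bash
python3 - <<'E'
from h import *
o=robot.observe(); print(o["force"].round(2),abs(o["joint_velocities"]).max(),o["t"]); print(robot.finish_job())
E
```

```text
[-0.28 -0.47 -0.08] 0.0034240560143827875 35.9
the job is handed in; nothing more can be done
None
```

I stood the pot on the middle of the pan and let it go, then tared the scale with two light strokes on the thumbwheel. The job is handed in, at 35.9 s on the robot's clock. It gave no verdict.

**Last checks:**
- **Pot:** it looks upright on the pan in both camera views. It was released about 1–3 mm from my estimate of the pan's centre.
- **Dial:** the zero mark reads about −16° and the pointer −15°, which puts them about 0.8 mm apart against the 4 mm limit.
- **Wheel force:** the highest vertical reading was about 7 N, but I only read it at the end of each move.
- **Arm:** it was clear of everything and at rest when I handed in.
- **Other things on the shelf:** I did not measure their positions again at the end. The arm passed above or clear of them and I saw no sign of a contact.

**What disagreed or went wrong:**
- **Fingertip length:** the shut fingertip seems to end about 17 mm short of the stated tool point. Feeling for the wheel therefore went much deeper than the given heights implied.
- **Camera offset:** the scene camera read x about 1–5 mm larger than the top camera and the arm.
- **Refused moves:** my first two move calls were malformed and refused, with no effect.

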